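Sort the bench oddments into their trays

ROBOT

A 6-joint arm with a two-finger parallel gripper is mounted at the origin on the work surface; the furniture and walls round the work are solid. World frame = base frame: x ahead of the robot, y to its left, z up, the work surface at z = 0. Lengths are in m, angles in rad, forces in N, time in s.
With the tool pointing down it reaches from about 0.275 to 1 m from the base axis. Payload 8.4 kg.
Tool frame: the origin (TCP) lies between the finger pads; the fingertips stand tip_reach ahead of it and the grasp point (between the pads) lies 6 mm ahead of it (tip_reach is the distance from the TCP to the fingertips, in m); z points along the fingers, y is the line along which they close (so a half turn about z gives the same grasp; the last joint's range is limited). The gripper opens to 85 mm and grips with 20 to 120 N. Pads are 22 mm wide; open, the fingers measure 114 mm over their backs; the gripper's body (76 mm by 85 mm) begins 54 mm behind the grasp point. The pads swing forward as they close: fully open they stand 13 mm farther back than shut.
Start: joints at [-1.232, 0.353, 1.633, -0, 1.155, -0.002], TCP at [0.209, -0.589, 0.256] pointing down, gripper open.
Joint ranges: [-2.63, 2.63], [-0.92, 2.1], [0.06, 2.66], [-1.3, 4.44], [0, 2.69], [-3.02, 3.02]. Speed limits (rad/s): [2.22, 2.22, 2.79, 3.14, 3.14, 3.14].

INTERFACE

Orientations are given as [roll, pitch, yaw] about the fixed x, y, z axes, in that order (R = Rz(yaw) Ry(pitch) Rx(roll)).
In Python, from cell import * gives the robot as it stands.
- The arm moves only by the tool send_rows, never from a script. Its argument "moves" is a list that holds one entry, the list of rows, each a list of 7 numbers: the turn, a rotation vector about the tool's x, y, z in degrees, then the shift along the tool's x, y, z in m, then the gripper's target within -1 to 1 (shut at 1, half-way at 0, fully open at -1). In form: [[[wx, wy, wz, tx, ty, tz, grip], ...]]. A call has 1 to 12 rows; each row is the pose to reach, as a shift and turn from the pose commanded when the call began, along the tool's axes at that moment; what a row does not reach only later rows make up. A row lasts 1/8 s, in which the tool goes at most 62.5 mm and 10.7 degrees, less where a joint would pass 70% of its speed; a pose out of reach is approached as far as the arm can. A call with a gripper value outside its range is refused whole. The fingers move at their own pace and stop on an object; "squeeze" is the grip in N (left out, the last holds). Time passes only in rows, so rows that repeat a pose let the fingers close. It gives the time, the measured TCP pose, the force, the opening and the grip force at its end, in the units of the state.
- get_obs(): the state, without advancing time (a new reading comes with each control period).
- grab_frame(name): name is "scene" or "side" or "wrist"; returns the picture (480x640x3 uint8, red, green, blue); there is no depth.
- calibration(name): a dict with "fov_y" (degrees; the focal length in pixels is half the picture's height over the tangent of half this angle, whatever the lens; pixels are square), "cx", "cy" (the principal point, pixels), "distortion" ([k1, k2, p1, p2, k3] as OpenCV has them; the pictures are not rectified), "R" (3x3) and "t" (3): a world point X has camera coordinates R X + t; the wrist camera has in their place "hand_eye" (4x4, takes a point from camera to tool coordinates, whose origin is the TCP and whose axes are the flange's). Camera axes: x right, y down, z forward; pixel columns grow to the right and rows downward; lengths in m; the calibration is good to about 2 mm. A picture is of the moment at which its call begins: read the wrist's pose just before it. calibration takes no time and is no camera call.
- finish_job(): hands the job in; it is judged then, once.
The state is a dict: "time_s": time; "q": joint angles; "joint_vel": joint speeds; "tau": joint torques, N m; "position": TCP position; "eef_rot": TCP orientation; "contact_force": force on the tool from outside, world axes, zero at the start; "moment": the same for the moment, N m; "grip_width": finger opening in m; "grasp_force": force on a finger pad.
Only numpy, scipy, OpenCV 4.12 (cv2) and the standard library are available. Lean on these libraries where they do the work, as an engineer would, in place of code of your own. Each camera call takes 0.05 s, during which the arm holds its last target. There are 200 camera calls.

TASK

Sort the five loose oddments into the trays where they belong: the two thread spools into the two-bay wooden tray, one standing upright in each bay; the two dark flat wood offcuts side by side in the big square plywood tray, lying flat; and the steel pipe fitting upright in the small card tray. Set every piece on the floor of its tray, not on a rim or on another piece.

Things in the scene. Friction and masses are not known exactly. Their poses are not given: they have to be found in the camera images.
- spool_large_centre (a point): the larger thread spool: wooden spool wound with thread, round flanges 50 mm across (bottom and top, the top one 12 mm thick), 60 mm tall, standing upright. The point is its centre, 30 mm above its underside; z is its upright axis. Weighs about 60 g. It can be gripped round the top flange
- spool_small_centre (a point): the smaller thread spool: the same shape, flanges 46 mm across (the top one 10 mm thick), 55 mm tall, standing upright. The point is its centre, 27.5 mm above its underside; z is its upright axis. About 60 g
- fitting_centre (a point): grey steel pipe union, standing upright: a hexagonal nut below a round collar 48 mm across, 59 mm tall, with a thin pipe tail that sticks out level along its own -y, up to 55 mm from the point. The point is on the upright axis of the nut and collar, 29.5 mm above the underside; z is up. The collar takes the top 19 mm and is best gripped across x, clear of the tail. About 0.32 kg
- offcut_1_centre (a point): one of two like offcuts of dark mahogany, a flat bar 45 x 140 x 22 mm lying flat. The point is its centre, 11 mm above its underside; x runs across its 45 mm width, y along its 140 mm length, z is up. About 0.1 kg
- offcut_2_centre (a point): the other mahogany offcut, same size, point and axes
- spool_bay_a (a point): centre of the floor of one bay of the two-bay pale wooden tray (outer 95 x 180 x 26 mm, walls and floor 5 mm, one dividing wall of the same height across its middle, two small brass label frames on the front). Each bay is 85 mm (x) by 82.5 mm (y) inside; the walls rise 21 mm above this point. The tray is fixed to the bench; axes are the tray's: x across it, y along it, z up. Either spool may go in either bay
- spool_bay_b (a point): centre of the floor of the other bay of the same tray, 87.5 mm from the first along the tray's -y; same size and axes
- offcut_tray_floor (a point): centre of the floor of the big plywood tray, undivided, outer 180 (x) x 170 (y) x 24 mm, walls and floor 5 mm, so 170 x 160 mm inside, walls 19 mm above this point; one small brass label frame on the front. Fixed to the bench; axes are the tray's, z up. Both offcuts fit side by side, their lengths along its y
- card_tray_floor (a point): centre of the floor of the small cream card tray, outer 80 (x) x 120 (y) x 28 mm, walls and floor 2 mm, so 76 x 116 mm inside, walls 26 mm above this point. Fixed to the bench; axes are the tray's, z up. The fitting stands in it with its tail along the tray's length

How it is judged:
At the end, for the whole second after the job is handed in: A spool upright in each bay (centre within 24 mm in x and y), both offcuts flat on the plywood tray's floor (within 67 mm in x, 24 mm in y), the fitting upright in the card tray (within 26 mm in x, 48 mm in y); heights within 5 mm, tilt under 7 degrees, released, at rest ((((x of spool_large_centre in the frame of spool_bay_a between -0.024 and 0.024 m and y of spool_large_centre in the frame of spool_bay_a between -0.024 and 0.024 m and z of spool_large_centre in the frame of spool_bay_a between 0.024 and 0.036 m and angle between spool_large_centre's own z axis and vertical below 0.12 rad) and (x of spool_small_centre in the frame of spool_bay_b between -0.024 and 0.024 m and y of spool_small_centre in the frame of spool_bay_b between -0.024 and 0.024 m and z of spool_small_centre in the frame of spool_bay_b between 0.0215 and 0.0335 m and angle between spool_small_centre's own z axis and vertical below 0.12 rad)) or ((x of spool_large_centre in the frame of spool_bay_b between -0.024 and 0.024 m and y of spool_large_centre in the frame of spool_bay_b between -0.024 and 0.024 m and z of spool_large_centre in the frame of spool_bay_b between 0.024 and 0.036 m and angle between spool_large_centre's own z axis and vertical below 0.12 rad) and (x of spool_small_centre in the frame of spool_bay_a between -0.024 and 0.024 m and y of spool_small_centre in the frame of spool_bay_a between -0.024 and 0.024 m and z of spool_small_centre in the frame of spool_bay_a between 0.0215 and 0.0335 m and angle between spool_small_centre's own z axis and vertical below 0.12 rad))) and x of offcut_1_centre in the frame of offcut_tray_floor between -0.067 and 0.067 m and y of offcut_1_centre in the frame of offcut_tray_floor between -0.024 and 0.024 m and z of offcut_1_centre in the frame of offcut_tray_floor between 0.006 and 0.016 m and angle between each of offcut_1_centre, offcut_2_centre, fitting_centre's own z axis and vertical below 0.12 rad and x of offcut_2_centre in the frame of offcut_tray_floor between -0.067 and 0.067 m and y of offcut_2_centre in the frame of offcut_tray_floor between -0.024 and 0.024 m and z of offcut_2_centre in the frame of offcut_tray_floor between 0.006 and 0.016 m and x of fitting_centre in the frame of card_tray_floor between -0.026 and 0.026 m and y of fitting_centre in the frame of card_tray_floor between -0.048 and 0.048 m and z of fitting_centre in the frame of card_tray_floor between 0.0235 and 0.0355 m); the robot touches nothing.
It also fails if it takes over 106 s, if anything falls off the work surface, if the arm or the gripper's body presses on something with over 40 N, if the wrist force passes 120 N, or if a joint passes its speed limit or range.

## Working session

There is one attempt and no reset: what is moved stays moved. The work goes in short steps, Python scripts to look and compute and a tool call to move; the robot and the scene stay as the last step left them, time stands still between calls to the robot, and variables do not carry over. Pictures are saved under pics/ and viewed, at most 14 in all, crops included, and the job is handed in when it is done.

Besides the shell and the picture viewer there is one more tool, called after "Request:" as name(argument=value, ...), one argument or row to a line, values as JSON. send_rows: Moves the arm, as the interface text tells. Its arguments: {"type":"object","properties":{"moves":{"type":"array","items":{"type":"array","items":{"type":"array","items":{"type":"number"}}}},"squeeze":{"type":"number"}},"required":["moves"]}

```bash
mkdir -p pics; ls; python3 - <<'E'
from cell import *
import cv2,numpy as np
o=get_obs();print(o)
for n in("scene","side","wrist"):
    c=calibration(n);print(n,c)
    cv2.imwrite(f"pics/{n}0.png",grab_frame(n)[:,:,::-1])
E
```

```text
pics
{'time_s': 0.0, 'q': array([-1.23241873e+00,  3.53636923e-01,  1.63413914e+00, -1.96092764e-05,
        1.15521814e+00, -2.40152107e-03]), 'joint_vel': array([-0.00064734,  0.00107786, -0.00102028, -0.0026521 , -0.00084847,
        0.00018241]), 'tau': array([ 2.75539547e-03, -6.05247831e+01, -3.42065942e+01,  1.25041461e-04,
        9.20624589e-03,  2.32526361e-05]), 'position': array([ 0.20873291, -0.58863716,  0.25556654]), 'eef_rot': array([-3.14019106e+00,  1.45631782e-05,  3.40787058e-01]), 'contact_force': array([-1.07940565, -0.3919981 ,  0.01968497]), 'moment': array([ 0.02618436, -0.01758118,  0.00239414]), 'grasp_force': 0.0, 'grip_width': 0.08543145534034974}
scene {'fov_y': 51.62893035277255, 'cx': 318.09946391372114, 'cy': 238.23698823925605, 'distortion': array([-0.11958853,  0.        ,  0.        ,  0.        ,  0.        ]), 'R': array([[-0.89113211, -0.45341489,  0.01727727],
       [-0.2499599 ,  0.45877518, -0.85266956],
       [ 0.37868669, -0.76415985, -0.52216484]]), 't': array([0.42568694, 0.19233656, 1.01883297])}
side {'fov_y': 55.15720426870102, 'cx':
[... 155 characters left out ...]
.39123224,  0.00528941],
       [-0.1834384 ,  0.41947362, -0.88904006],
       [ 0.34560236, -0.81913321, -0.45779885]]), 't': array([0.42994763, 0.15067564, 0.87020514])}
wrist {'fov_y': 69.50774793320693, 'cx': 315.1636842991603, 'cy': 238.84716688194263, 'distortion': array([-0.03502475,  0.        ,  0.        ,  0.        ,  0.        ]), 'hand_eye': array([[ 3.44291330e-05, -9.64637821e-01, -2.63578969e-01,
         6.57231721e-02],
       [ 9.99999098e-01,  3.87195707e-04, -1.28642480e-03,
        -1.53294800e-03],
       [ 1.34299066e-03, -2.63578687e-01,  9.64636964e-01,
        -1.17568885e-01],
       [ 0.00000000e+00,  0.00000000e+00,  0.00000000e+00,
         1.00000000e+00]])}
```

View pics/scene0.png

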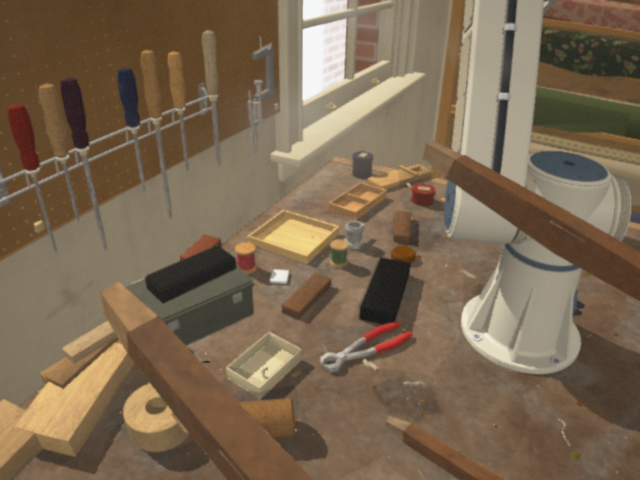

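View pics/side0.png

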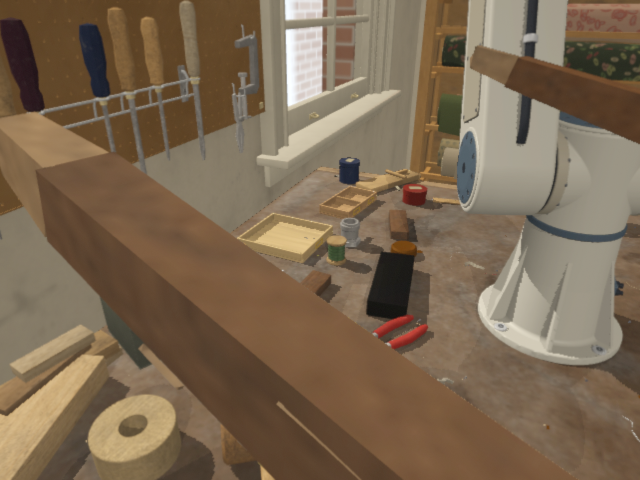

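View pics/wrist0.png

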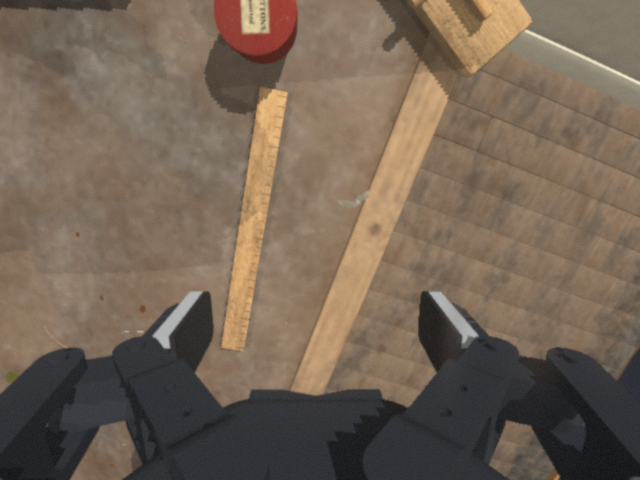

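The scene view shows the red spool at (246,256), the green spool at (340,252), the fitting at (354,234) and the offcuts at (307,295) and (402,226). The trays are at (294,235) for plywood, (358,200) for the two-bay and (265,362) for card. Two foreground beams also appear, with ends near (437,160) and (115,300); in the side view their ends are near (490,65) and (20,150). The wrist view shows only a ruler and a tin.

```bash
cat > h.py <<'E'
from cell import *
import cv2,numpy as np
from scipy.spatial.transform import Rotation as Ro
def cam(n,obs=None):
    c=calibration(n);f=240/np.tan(np.radians(c["fov_y"]/2))
    K=np.array([[f,0,c["cx"]],[0,f,c["cy"]],[0,0,1]])
    if n=="wrist":
        T=np.eye(4);T[:3,:3]=Ro.from_euler("xyz",obs["eef_rot"]).as_matrix();T[:3,3]=obs["position"]
        M=np.linalg.inv(T@c["hand_eye"]);R,t=M[:3,:3],M[:3,3]
    else:R,t=c["R"],c["t"]
    return K,c["distortion"],R,t
def ray(C,uv):
    K,d,R,t=C
    p=cv2.undistortPoints(np.array(uv,float).reshape(-1,1,2),K,d).reshape(-1,2)
    return -R.T@t,np.c_[p,np.ones(len(p))]@R
def at_z(C,uv,z):
    o,d=ray(C,uv);return o+d*((z-o[2])/d[:,2])[:,None]
def proj(C,X):
    K,d,R,t=C;return cv2.projectPoints(np.array(X,float),cv2.Rodrigues(R)[0],t,K,d)[0].reshape(-1,2)
E
python3 - <<'E'
from h import *
np.set_printoptions(precision=3,suppress=True)
S=cam("scene");D=cam("side")
print(-S[2].T@S[3],-D[2].T@D[3])
for n,p,z in [("red",(246,248),.06),("green",(340,244),.055),("fit",(355,227),.059),("off1",(307,292),.022),("off2",(402,221),.022),
 ("ply",(294,235),.01),("two",(358,200),.01),("card",(265,362),.01),("wrench case",(387,290),.03)]:
    print(n,at_z(S,[p],z)[0])
def tri(a,b):
    o1,d1=ray(S,[a]);o2,d2=ray(D,[b]);A=np.c_[d1[0],-d2[0]]
    s=np.linalg.lstsq(A,o2-o1,rcond=None)[0];print(a,o1+s[0]*d1[0],np.linalg.norm(A@s-o2+o1))
# beam corners: right beam end, left beam end
tri((427,147),(473,57));tri((453,158),(521,73));tri((453,183),(521,92)) if 0 else None
tri((150,322),(108,153));tri((128,288),(108,153));tri((103,292),(40,170))
E
```

```text
[0.042 0.883 0.689] [0.123 0.818 0.53 ]
red [0.626 0.083 0.06 ]
green [ 0.443 -0.046  0.055]
fit [ 0.441 -0.131  0.059]
off1 [0.444 0.12  0.022]
off2 [ 0.363 -0.284  0.022]
ply [ 0.597 -0.094  0.01 ]
two [ 0.528 -0.364  0.01 ]
card [0.42  0.332 0.01 ]
wrench case [0.289 0.041 0.03 ]
(427, 147) [0.168 0.354 0.488] 0.0008188542712392138
(453, 158) [0.136 0.362 0.484] 0.013020290492259065
(150, 322) [0.228 0.73  0.493] 0.004921879374344693
(128, 288) [0.279 0.701 0.48 ] 0.017188237979058565
(103, 292) [0.305 0.703 0.468] 0.009300545010958313
```

Request:
send_rows(
  moves=[
    [[0,0,19.5,0.345,-0.345,-0.1,-1],[0,0,19.5,0.345,-0.345,-0.1,-1],[0,0,19.5,0.345,-0.345,-0.1,-1],[0,0,19.5,0.345,-0.345,-0.1,-1],[0,0,19.5,0.345,-0.345,-0.1,-1],[0,0,19.5,0.345,-0.345,-0.1,-1],[0,0,19.5,0.345,-0.345,-0.1,-1],[0,0,19.5,0.345,-0.345,-0.1,-1],[0,0,19.5,0.345,-0.345,-0.1,-1],[0,0,19.5,0.345,-0.345,-0.1,-1],[0,0,19.5,0.345,-0.345,-0.1,-1]],
  ],
)

```text
time_s: 1.52
position: [0.4181, -0.1496, 0.3558]
eef_rot: [3.142, 0.001, -0.001]
contact_force: [-0.1, 0.5, -0.9]
grip_width: 0.0855
grasp_force: 0.0
```

```bash
cat > snap.py <<'E'
from h import *
import sys,json
o=get_obs();im=grab_frame("wrist");n=sys.argv[1]
cv2.imwrite(f"pics/{n}.png",im[:,:,::-1])
json.dump({k:np.array(o[k]).tolist() for k in("position","eef_rot")},open(f"pics/{n}.json","w"))
print(o["time_s"],o["position"],o["eef_rot"],o["q"])
E
python3 snap.py w1
```

```text
1.525 [ 0.4180925  -0.14958985  0.3558435 ] [ 3.14155726e+00  9.49706248e-04 -1.19456785e-03] [-3.46722951e-01 -2.89150404e-02  1.86991368e+00 -3.68240308e-04
  1.30147562e+00  1.22536606e+00]
```

View pics/w1.png

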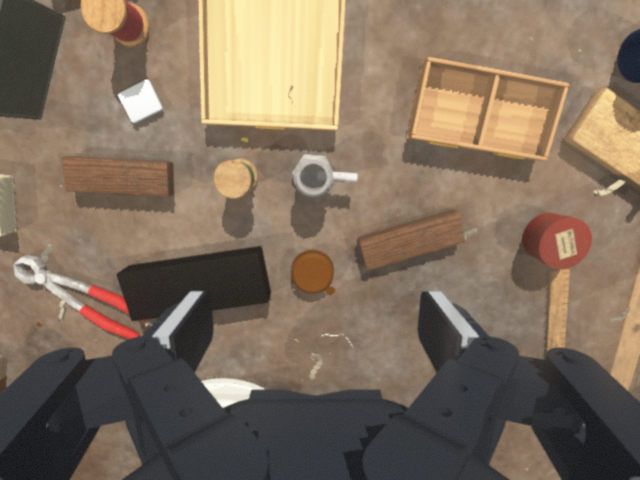

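The view is clear, with image up = +x and image right = −y. Green spool top is at (234,179), fitting collar at (313,175) with its tail to the right, offcuts at (118,175) and (411,240). The two-bay rim corners are (428,58), (568,83), (547,160) and (411,138), and the plywood front corners are (203,124) and (337,130). I need one more view, further left.

Request:
send_rows(
  moves=[
    [[0,0,0,0.05,-0.28,-0.02,-1],[0,0,0,0.05,-0.28,-0.02,-1],[0,0,0,0.05,-0.28,-0.02,-1],[0,0,0,0.05,-0.28,-0.02,-1],[0,0,0,0.05,-0.28,-0.02,-1],[0,0,0,0.05,-0.28,-0.02,-1],[0,0,0,0.05,-0.28,-0.02,-1]],
  ],
)

```text
time_s: 2.45
position: [0.4685, 0.1302, 0.3759]
eef_rot: [3.141, 0.001, -0.001]
contact_force: [0.5, 0.4, 0.2]
grip_width: 0.0851
grasp_force: 0.0
```

```bash
python3 snap.py w2
```

```text
2.45 [0.46854178 0.13016531 0.37587208] [ 3.14086392e+00  8.42212844e-04 -6.08634284e-04] [ 2.68204457e-01  3.19510748e-02  1.76583242e+00 -4.91378334e-04
  1.34481469e+00  1.83971945e+00]
```

View pics/w2.png

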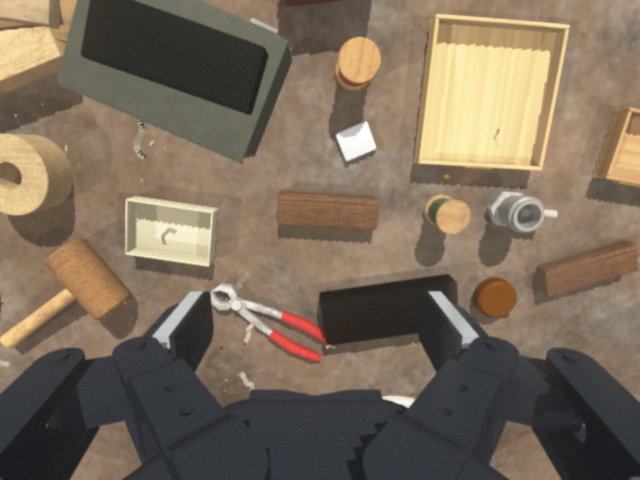

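The second view shows the card tray rim at (127,197), (218,207), (213,266), (125,257) and the plywood rim at (436,15), (568,25), (543,168), (415,163). The red spool top is at (358,63) with a toolbox to its left, and the near offcut is around (328,210).

```bash
cat > m.py <<'E'
from h import *
import json
np.set_printoptions(precision=4,suppress=True)
L=lambda n:cam("wrist",json.load(open(f"pics/{n}.json")))
E
python3 - <<'E'
from m import *
A=L("w1");B=L("w2")
def rect(n,C,p,z):
    P=at_z(C,p,z)[:,:2];e=np.roll(P,-1,0)-P
    print(n,"ctr",P.mean(0),"edges",np.linalg.norm(e,axis=1),"dir",np.degrees(np.arctan2(e[:,1],e[:,0])))
rect("two",A,[(428,58),(568,83),(547,160),(411,138)],.026)
rect("ply",B,[(436,15),(568,25),(543,169),(415,163)],.024)
rect("card",B,[(127,197),(218,207),(213,266),(125,257)],.028)
rect("off1A",A,[(63,157),(172,161),(172,190),(64,190)],.022)
rect("off1B",B,[(278,192),(378,197),(377,227),(278,226)],.022)
rect("off2A",A,[(358,241),(459,211),(463,236),(366,270)],.022)
rect("off2B",B,[(538,266),(634,241),(640,268),(548,297)],.022)
for z in(.055,.06):print(z,"greenA",at_z(A,[(235,178)],z),"greenB",at_z(B,[(452,214)],z),"redB",at_z(B,[(359,61)],z),"redA",at_z(A,[(104,12)],z))
print("fit",at_z(A,[(313,175)],.059),at_z(B,[(525,213)],.059),"tail",at_z(A,[(356,177)],.02),at_z(B,[(556,214)],.02))
E
python3 - <<'E'
import cv2
b=cv2.imread("pics/w2.png")
c=[b[20:110,310:410],b[170:260,400:500],b[170:260,470:570]]
cv2.imwrite("pics/c1.png",cv2.hconcat([cv2.resize(x,(264,240),interpolation=2) for x in c]))
E
```

```text
two ctr [ 0.5243 -0.3631] edges [0.177  0.0934 0.1798 0.0931] dir [-98.1667 172.8337  81.7649  -8.8904]
ply ctr [ 0.5949 -0.094 ] edges [0.1667 0.1767 0.1758 0.1778] dir [-92.5191 178.482   87.7894  -4.4686]
card ctr [0.4155 0.3336] edges [0.125  0.0864 0.1268 0.0875] dir [-96.5338 170.9465  83.9285 -10.1383]
off1A ctr [0.4466 0.1101] edges [0.1435 0.0374 0.146  0.0433] dir [-92.6281 173.9454  89.6027  -8.8262]
off1B ctr [0.4448 0.1141] edges [0.1369 0.0422 0.1387 0.0476] dir [ -92.8815 -179.2353   89.38     -1.6265]
off2A ctr [ 0.358  -0.2782] edges [0.1398 0.0357 0.1391 0.0437] dir [ -72.787  -165.0004  110.5185   16.5839]
off2B ctr [ 0.359  -0.2761] edges [0.1443 0.0467 0.1426 0.0554] dir [ -74.7464 -154.1874  108.6702   26.1781]
0.055 greenA [[ 0.4444 -0.0518  0.055 ]] greenB [[ 0.4468 -0.0458  0.055 ]] redB [[0.6278 0.0805 0.055 ]] redA [[0.6254 0.0821 0.055 ]]
0.06 greenA [[ 0.4448 -0.053   0.06  ]] greenB [[ 0.4478 -0.0438  0.06  ]] redB [[0.6267 0.0811 0.06  ]] redA [[0.6237 0.0794 0.06  ]]
fit [[ 0.448  -0.1455  0.059 ]] [[ 0.4491 -0.1398  0.059 ]] tail [[ 0.4421 -0.201   0.02  ]] [[ 0.4402 -0.2095  0.02  ]]
```

View pics/c1.png

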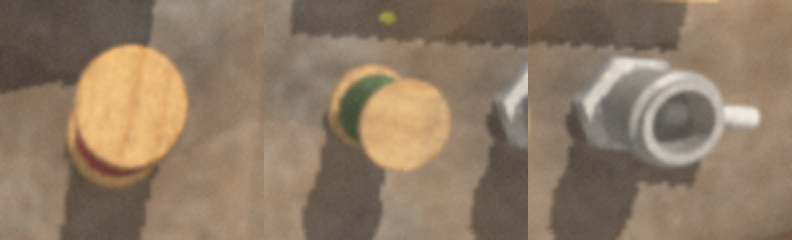

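The crop confirms that red is the larger spool, with its top at (359.6,60). The green top is at (453,216.5) and the fitting's collar top at (528.7,214).

```bash
cat > go.py <<'E'
# usage: go.py x y z yaw_deg -> tool-frame delta from present pose (commanded ~ measured)
from h import *
import sys
x,y,z,w=map(float,sys.argv[1:])
o=get_obs();R=Ro.from_euler("xyz",o["eef_rot"])
Rt=Ro.from_euler("xyz",[np.pi,0,np.radians(w)])
print("t",round(o["time_s"],2),np.round(R.inv().apply(np.array([x,y,z])-o["position"]),4),"turn",np.round(np.degrees((R.inv()*Rt).as_rotvec()),2),"q6",np.round(o["q"],2))
E
python3 - <<'E'
import cell
print([k for k in dir(cell) if not k.startswith("__")]); print(getattr(cell,"tip_reach",None))
E
python3 go.py 0.4457 0.112 0.15 88.5
```

```text
['IKError', 'calibration', 'finish_job', 'get_obs', 'grab_frame', 'tip_reach']
0.025
t 2.5 [-0.0227  0.0179  0.226 ] turn [-0.000e+00  5.000e-02 -8.857e+01] q6 [ 0.27  0.03  1.77 -0.    1.34  1.84]
```

Request:
send_rows(
  moves=[
    [[0,0,-88.5,-0.023,0.018,0.226,-1],[0,0,-88.5,-0.023,0.018,0.226,-1],[0,0,-88.5,-0.023,0.018,0.226,-1],[0,0,-88.5,-0.023,0.018,0.226,-1],[0,0,-88.5,-0.023,0.018,0.226,-1],[0,0,-88.5,-0.023,0.018,0.226,-1],[0,0,-88.5,-0.023,0.018,0.226,-1],[0,0,-88.5,-0.023,0.018,0.226,-1],[0,0,-88.5,-0.023,0.018,0.226,-1],[0,0,-88.5,-0.023,0.018,0.29,-1],[0,0,-88.5,-0.023,0.018,0.335,-1],[0,0,-88.5,-0.023,0.018,0.345,-1]],
  ],
)

```text
time_s: 4.0
position: [0.4438, 0.1117, 0.0293]
eef_rot: [-3.137, 0.001, 1.543]
contact_force: [0.1, 0.3, -0.0]
grip_width: 0.0854
grasp_force: 0.0
```

Request:
send_rows(
  moves=[
    [[0,0,0,0,0,0,-1],[0,0,0,0,0,0,1],[0,0,0,0,0,0,1],[0,0,0,0,0,0,1],[0,0,0,0,0,0,1],[0,0,0,0,0,0,1],[0,0,0,0,0,0,1]],
  ],
  squeeze=40,
)

```text
time_s: 4.88
position: [0.4466, 0.1137, 0.0328]
eef_rot: [3.139, -0.001, 1.545]
contact_force: [-2.4, -2.1, 13.6]
grip_width: 0.0443
grasp_force: 38.9
```

```bash
python3 go.py 0.635 -0.096 0.12 87.5
```

```text
t 4.88 [-0.2046  0.1941 -0.0869] turn [ 0.13 -0.04  1.  ] q6 [0.25 0.46 2.13 0.   0.55 0.27]
```

Request:
send_rows(
  moves=[
    [[0,0,0,0,0,-0.06,1],[0,0,0,-0.03,0.03,-0.1,1],[0,0,1,-0.075,0.072,-0.1,1],[0,0,1,-0.118,0.113,-0.1,1],[0,0,1,-0.16,0.154,-0.1,1],[0,0,1,-0.203,0.194,-0.1,1],[0,0,1,-0.203,0.194,-0.1,1],[0,0,1,-0.203,0.194,-0.1,1],[0,0,1,-0.203,0.194,-0.05,1],[0,0,1,-0.203,0.194,-0.025,1],[0,0,1,-0.203,0.194,-0.025,1],[0,0,1,-0.203,0.194,-0.025,1]],
  ],
)

```text
time_s: 6.38
position: [0.6347, -0.0938, 0.0576]
eef_rot: [3.141, 0.0, 1.529]
contact_force: [0.8, 0.1, -0.4]
grip_width: 0.0441
grasp_force: 43.3
```

```bash
python3 snap.py w3;python3 go.py 0.635 -0.096 0.04 87.5
```

```text
6.375 [ 0.63466777 -0.09383559  0.05755763] [3.14054524e+00 5.35573005e-05 1.52854037e+00] [-1.49153539e-01  6.09481879e-01  1.72641327e+00  8.11850864e-05
  8.04650360e-01 -1.06953871e-01]
t 6.42 [-0.0019 -0.      0.0179] turn [0.11 0.01 0.07] q6 [-0.15  0.61  1.73  0.    0.8  -0.11]
```

View pics/w3.png

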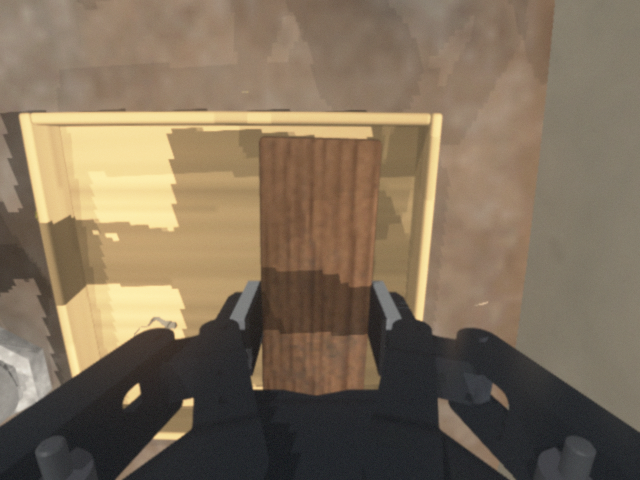

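The offcut hangs square in the plywood tray's right half (edges at u=262 and 378) with a gap to the wall at u≈418, so I'll lower and release it.

Request:
send_rows(
  moves=[
    [[0,0,0,-0.002,0,0.012,1],[0,0,0,-0.002,0,0.019,1],[0,0,0,-0.002,0,0.019,1],[0,0,0,-0.002,0,0.019,-0.3],[0,0,0,-0.002,0,0.019,-0.3],[0,0,0,-0.002,0,0.019,-0.3],[0,0,0,-0.002,0,0.0,-0.3],[0,0,0,-0.002,0,-0.06,-0.6],[0,0,0,-0.002,0,-0.1,-1]],
  ],
)

```text
time_s: 7.55
position: [0.6351, -0.0966, 0.16]
eef_rot: [3.139, 0.0, 1.528]
contact_force: [0.1, -0.1, 0.4]
grip_width: 0.0836
grasp_force: 0.0
```

```bash
python3 go.py 0.3585 -0.277 0.15 108
```

```text
t 7.55 [-0.1922 -0.2686  0.0093] turn [  0.16   0.04 -20.47] q6 [-0.15  0.48  1.68  0.    0.99 -0.11]
```

Request:
send_rows(
  moves=[
    [[0,0,-5,-0.032,-0.045,0,-1],[0,0,-10,-0.064,-0.09,0,-1],[0,0,-15,-0.096,-0.134,0,-1],[0,0,-20.5,-0.128,-0.179,0,-1],[0,0,-20.5,-0.16,-0.224,0,-1],[0,0,-20.5,-0.192,-0.268,0.01,-1],[0,0,-20.5,-0.192,-0.268,0.01,-1],[0,0,-20.5,-0.192,-0.268,0.06,-1],[0,0,-20.5,-0.192,-0.268,0.11,-1],[0,0,-20.5,-0.192,-0.268,0.122,-1],[0,0,-20.5,-0.192,-0.268,0.122,-1]],
  ],
)

```text
time_s: 8.93
position: [0.3588, -0.2766, 0.0347]
eef_rot: [-3.141, -0.0, 1.886]
contact_force: [0.6, -0.3, 0.8]
grip_width: 0.0854
grasp_force: 0.0
```

```bash
python3 snap.py w4
```

```text
8.925 [ 0.35876765 -0.27664343  0.03471542] [-3.14134095e+00 -4.62368726e-04  1.88591894e+00] [-6.60211578e-01  4.50111056e-01  2.14689056e+00  9.82685513e-05
  5.45115007e-01 -9.75418288e-01]
```

View pics/w4.png

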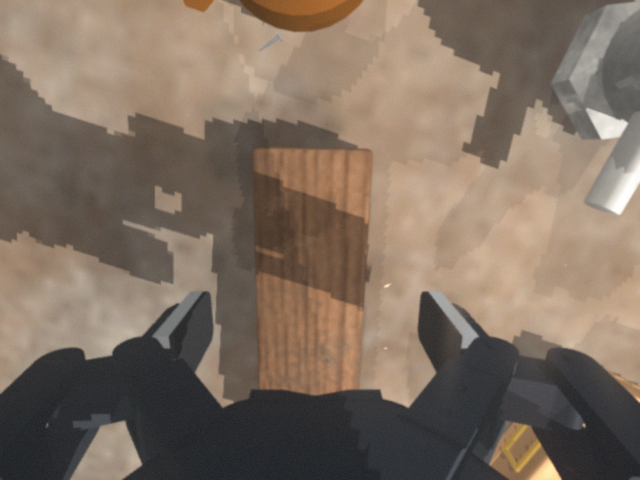

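The offcut lies parallel between the open fingers (u 255–370), so I'll close on it.

Request:
send_rows(
  moves=[
    [[0,0,0,0,0,0,1],[0,0,0,0,0,0,1],[0,0,0,0,0,0,1],[0,0,0,0,0,0,1],[0,0,0,0,0,0,1],[0,0,0,0,0,0,1],[0,0,0,0,0,-0.05,1],[0,0,0,0,0,-0.1,1],[0,0,0,0.02,0.04,-0.11,1],[0,0,7,0.04,0.085,-0.11,1],[0,0,14,0.06,0.13,-0.11,1],[0,0,20.5,0.082,0.174,-0.11,1]],
  ],
  squeeze=40,
)

```text
time_s: 10.48
position: [0.4994, -0.1438, 0.1449]
eef_rot: [3.141, 0.0, 1.524]
contact_force: [0.3, -0.9, -0.1]
grip_width: 0.0438
grasp_force: 43.5
```

```bash
python3 go.py 0.555 -0.0925 0.065 87.5
```

```text
t 10.47 [0.0539 0.053  0.0799] turn [ 0.05  0.02 -0.21] q6 [-0.28  0.33  1.96 -0.    0.85 -0.24]
```

Request:
send_rows(
  moves=[
    [[0,0,0,0.027,0.027,0,1],[0,0,0,0.054,0.053,0.0,1],[0,0,0,0.054,0.053,0.04,1],[0,0,0,0.054,0.053,0.08,1],[0,0,0,0.054,0.053,0.1,1],[0,0,0,0.054,0.053,0.105,1],[0,0,0,0.054,0.053,0.105,1],[0,0,0,0.054,0.053,0.105,-0.3],[0,0,0,0.054,0.053,0.105,-0.3],[0,0,0,0.054,0.053,0.105,-0.3],[0,0,0,0.054,0.053,0.08,-0.3],[0,0,0,0.054,0.053,0.03,-0.6]],
  ],
)

```text
time_s: 11.98
position: [0.5522, -0.093, 0.1134]
eef_rot: [-3.137, -0.001, 1.528]
contact_force: [0.6, -0.1, -0.5]
grip_width: 0.068
grasp_force: 0.0
```

```bash
python3 go.py 0.448 -0.145 0.14 83.5; python3 - <<'E'
from m import *
T=cam("wrist",dict(position=np.array([.448,-.145,.14]),eef_rot=[np.pi,0,np.radians(83.5)]))
print(proj(T,[[.448,-.145,.059]]))
E
```

```text
t 11.97 [-0.0564 -0.1019 -0.0262] turn [-0.24 -0.02  4.03] q6 [-0.17  0.43  1.88 -0.    0.83 -0.13]
[[317.5645 260.6844]]
```

Request:
send_rows(
  moves=[
    [[0,0,0,0,0,-0.026,-1],[0,0,4,-0.019,-0.034,-0.026,-1],[0,0,4,-0.038,-0.068,-0.026,-1],[0,0,4,-0.056,-0.102,-0.026,-1],[0,0,4,-0.056,-0.102,-0.026,-1],[0,0,4,-0.056,-0.102,-0.026,-1]],
  ],
)

```text
time_s: 12.72
position: [0.4501, -0.145, 0.1406]
eef_rot: [3.14, 0.0, 1.457]
contact_force: [-0.5, 1.3, 0.6]
grip_width: 0.0852
grasp_force: 0.0
```

```bash
python3 snap.py w5
```

```text
12.725 [ 0.45007439 -0.14497296  0.14058299] [3.14034879e+00 9.21168128e-05 1.45721535e+00] [-3.14893519e-01  2.74509241e-01  2.05506111e+00  2.18617305e-04
  8.10785152e-01 -2.01463109e-01]
```

View pics/w5.png

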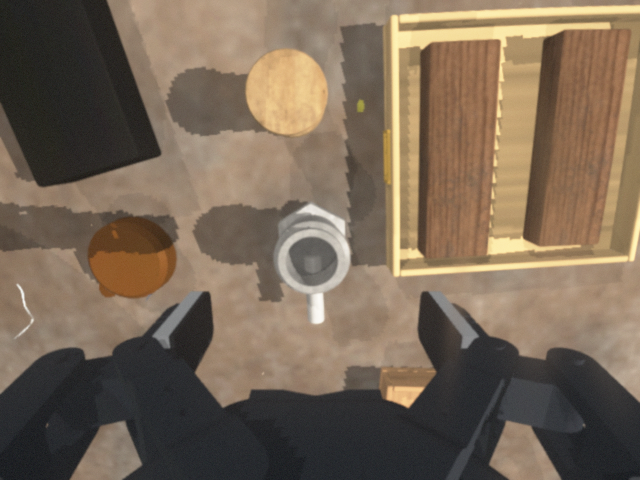

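Both offcuts lie side by side on the plywood floor. The fitting's collar is at (313,258) with the tail pointing down, almost centred, and the green spool is at (287,92).

Request:
send_rows(
  moves=[
    [[0,0,0,0.001,-0.001,0.05,-1],[0,0,0,0.001,-0.001,0.073,-1],[0,0,0,0.001,-0.001,0.073,-1],[0,0,0,0.001,-0.001,0.073,1],[0,0,0,0.001,-0.001,0.073,1],[0,0,0,0.001,-0.001,0.073,1],[0,0,0,0.001,-0.001,0.073,1],[0,0,0,0.001,-0.001,0.073,1],[0,0,0,0.001,-0.001,0.073,1],[0,0,0,0.001,-0.001,0.043,1],[0,0,0,0.001,-0.001,-0.01,1],[0,0,0,0.001,-0.001,-0.03,1]],
  ],
  squeeze=60,
)

```text
time_s: 14.28
position: [0.4497, -0.1441, 0.1736]
eef_rot: [3.137, 0.001, 1.458]
contact_force: [0.7, 0.1, -1.9]
grip_width: 0.0439
grasp_force: 62.2
```

```bash
python3 go.py 0.417 0.3455 0.13 83.5; python3 - <<'E'
from m import *
E=L("w5")
print("green",at_z(E,[(287,92)],.055),"fit",at_z(E,[(313,258)],.059))
E
```

```text
t 14.28 [ 0.4829 -0.0879  0.0427] turn [0.26 0.05 0.02] q6 [-0.31  0.22  2.03  0.    0.88 -0.2 ]
green [[ 0.4441 -0.0478  0.055 ]] fit [[ 0.4475 -0.1433  0.059 ]]
```

Request:
send_rows(
  moves=[
    [[0,0,0,0.054,-0.01,0,1],[0,0,0,0.108,-0.02,0,1],[0,0,0,0.162,-0.03,0,1],[0,0,0,0.216,-0.04,0,1],[0,0,0,0.27,-0.05,0,1],[0,0,0,0.324,-0.06,0,1],[0,0,0,0.378,-0.07,0,1],[0,0,0,0.432,-0.08,0,1],[0,0,0,0.483,-0.088,0.04,1],[0,0,0,0.483,-0.088,0.043,1],[0,0,0,0.483,-0.088,0.043,1],[0,0,0,0.483,-0.088,0.043,1]],
  ],
)

```text
time_s: 15.78
position: [0.4158, 0.3454, 0.1282]
eef_rot: [3.141, -0.001, 1.457]
contact_force: [-0.3, -0.3, -2.6]
grip_width: 0.0441
grasp_force: 62.7
```

```bash
python3 snap.py w6; python3 go.py 0.417 0.3455 0.0705 83.5
```

```text
15.775 [0.41579624 0.34537793 0.12818859] [ 3.14087400e+00 -5.10622547e-04  1.45693401e+00] [ 6.90469052e-01  3.83912633e-01  1.92185033e+00 -2.20608571e-04
  8.34963409e-01  8.04479551e-01]
t 15.82 [0.0002 0.001  0.0578] turn [ 0.06 -0.05 -0.04] q6 [ 0.69  0.38  1.92 -0.    0.83  0.8 ]
```

View pics/w6.png

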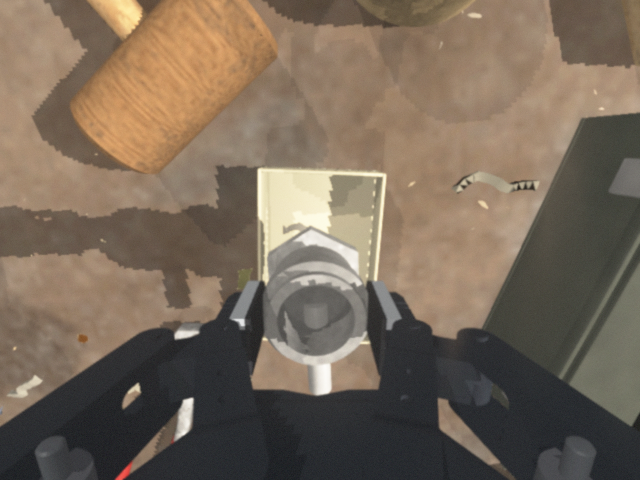

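The fitting is held upright over the card tray. The rim's far corners are at (258,170) and (386,174), and a near-edge glimpse shows at (368,343).

```bash
python3 - <<'E'
from m import *
E=L("w6");P=at_z(E,[(258,170),(386,174),(368,343),(262,343)],.028)[:,:2];print(P,P.mean(0),np.linalg.norm(P[0]-P[1]),np.linalg.norm(P[1]-P[2]))
e=P[1]-P[0];x=e/np.linalg.norm(e);y=np.array([-x[1],x[0]]);print(np.degrees(np.arctan2(x[1],x[0])),(P[0]+P[1])/2-.06*y)
E
```

```text
[[0.385  0.4019]
 [0.4638 0.3905]
 [0.444  0.2732]
 [0.3688 0.2817]] [0.4154 0.3368] 0.07958190219104334 0.11892884734528271
-8.268788078029036 [0.4158 0.3368]
```

Request:
send_rows(
  moves=[
    [[0,0,0,0.003,0.001,0.03,1],[0,0,0,0.003,0.001,0.05,1],[0,0,0,0.003,0.001,0.058,1],[0,0,0,0.003,0.001,0.058,1],[0,0,0,0.003,0.001,0.058,0],[0,0,0,0.003,0.001,0.058,-0.6],[0,0,0,0.003,0.001,0.058,-0.8],[0,0,0,0.003,0.001,0.058,-0.8],[0,0,0,0.003,0.001,0.03,-0.8],[0,0,0,0.003,0.001,-0.02,-1],[0,0,0,0.003,0.001,-0.03,-1]],
  ],
)

```text
time_s: 17.2
position: [0.4182, 0.3502, 0.1603]
eef_rot: [3.138, -0.004, 1.458]
contact_force: [-0.2, 0.7, -0.1]
grip_width: 0.0853
grasp_force: 0.0
```

```bash
python3 go.py 0.444 -0.049 0.12 90; python3 go.py 0.627 0.081 0.16 85;  python3 snap.py w7
```

```text
t 17.2 [-0.3939  0.0705  0.0391] turn [ 0.21 -0.2  -6.48] q6 [0.69 0.34 1.89 0.   0.9  0.81]
t 17.2 [-2.439e-01  2.378e-01  2.000e-04] turn [ 0.21 -0.21 -1.48] q6 [0.69 0.34 1.89 0.   0.9  0.81]
17.2 [0.41821522 0.35019911 0.1603034 ] [ 3.13805816 -0.00371185  1.45774788] [6.94356124e-01 3.42823754e-01 1.89296020e+00 1.60942890e-05
 9.00683249e-01 8.07401166e-01]
```

View pics/w7.png

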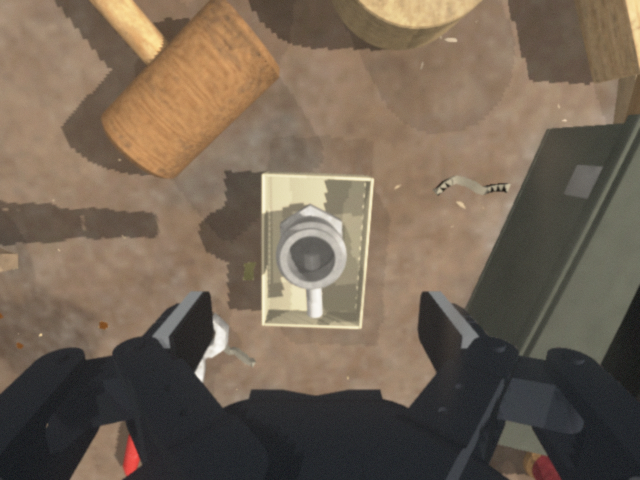

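The fitting stands upright in the card tray, with its collar at (313,255) and the tail inside. Next is the green spool.

Request:
send_rows(
  moves=[
    [[0,0,0,-0.056,0.01,0,-1],[0,0,0,-0.112,0.02,0,-1],[0,0,-3,-0.168,0.03,0,-1],[0,0,-6.5,-0.224,0.04,0,-1],[0,0,-6.5,-0.28,0.05,0,-1],[0,0,-6.5,-0.336,0.06,0,-1],[0,0,-6.5,-0.394,0.07,0.02,-1],[0,0,-6.5,-0.394,0.07,0.039,-1],[0,0,-6.5,-0.394,0.07,0.039,-1],[0,0,-6.5,-0.394,0.07,0.085,-1],[0,0,-6.5,-0.394,0.07,0.101,-1],[0,0,-6.5,-0.394,0.07,0.101,-1]],
  ],
)

```text
time_s: 18.75
position: [0.441, -0.0495, 0.0555]
eef_rot: [-3.139, -0.0, 1.573]
contact_force: [-0.5, 0.9, 0.1]
grip_width: 0.0852
grasp_force: 0.0
```

Request:
send_rows(
  moves=[
    [[0,0,0,0,0,0,1],[0,0,0,0,0,0,1],[0,0,0,0,0,0,1],[0,0,0,0,0,0,1],[0,0,0,0,0,0,1],[0,0,0,0,0,0,1],[0,0,0,0,0,-0.04,1],[0,0,0,0,0,-0.09,1],[0,0,0,0,0,-0.1,1]],
  ],
  squeeze=30,
)

```text
time_s: 19.88
position: [0.4437, -0.0506, 0.1594]
eef_rot: [3.136, 0.001, 1.571]
contact_force: [-0.2, -0.1, -1.2]
grip_width: 0.042
grasp_force: 30.7
```

```bash
python3 go.py 0.53 -0.32 0.12 82
```

```text
t 19.88 [-0.2694  0.086   0.0401] turn [0.33 0.01 8.02] q6 [-0.12  0.2   2.1   0.    0.84 -0.12]
```

Request:
send_rows(
  moves=[
    [[0,0,0,-0.05,0.016,0,1],[0,0,0,-0.1,0.032,0,1],[0,0,4,-0.15,0.048,0,1],[0,0,8,-0.2,0.064,0,1],[0,0,8,-0.25,0.08,0,1],[0,0,8,-0.269,0.086,0.03,1],[0,0,8,-0.269,0.086,0.04,1],[0,0,8,-0.269,0.086,0.04,1]],
  ],
)

```text
time_s: 20.88
position: [0.5268, -0.3181, 0.115]
eef_rot: [-3.139, -0.001, 1.432]
contact_force: [-0.5, 0.2, -0.2]
grip_width: 0.0418
grasp_force: 30.7
```

```bash
python3 snap.py w8;python3 go.py 0.53 -0.32 0.0635 82
```

```text
20.875 [ 0.52676257 -0.31812741  0.11498686] [-3.13859688e+00 -1.49127741e-03  1.43161458e+00] [-5.45836672e-01  5.00252520e-01  1.76066754e+00  2.38866528e-04
  8.84013923e-01 -4.06808922e-01]
t 20.93 [-0.0014  0.0029  0.0525] turn [-0.08 -0.05  0.05] q6 [-0.55  0.5   1.76  0.    0.88 -0.41]
```

View pics/w8.png

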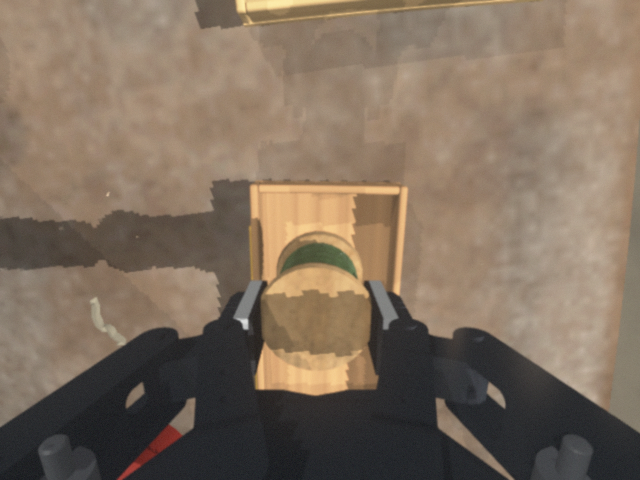

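The spool is held over the two-bay tray, whose far rim corners are at (250,185) and (407,187).

```bash
python3 - <<'E'
from m import *
E=L("w8");P=at_z(E,[(250,185),(407,187)],.026)[:,:2]
e=P[1]-P[0];x=e/np.linalg.norm(e);y=np.array([-x[1],x[0]]);m=P.mean(0)
print(np.linalg.norm(e),np.degrees(np.arctan2(x[1],x[0])))
a=m-y*.04625;b=m-y*.13375;print(a,b)
print(proj(E,[[*(m-y*.0875),.026],[*(m-y*.0925),.026],[*a,.005]]))
E
python3 go.py 0.53 -0.32 0.0635 82
```

```text
0.09354129987138078 -8.645174845299485
[ 0.532 -0.321] [ 0.5188 -0.4075]
[[325.6417 318.9855]
 [325.4905 325.7605]
 [326.0885 250.0472]]
t 20.93 [-0.0014  0.0029  0.0525] turn [-0.08 -0.05  0.05] q6 [-0.55  0.5   1.76  0.    0.88 -0.41]
```

Request:
send_rows(
  moves=[
    [[0,0,0,-0.002,0.004,0.03,1],[0,0,0,-0.002,0.004,0.045,1],[0,0,0,-0.002,0.004,0.052,1],[0,0,0,-0.002,0.004,0.052,1],[0,0,0,-0.002,0.004,0.052,0],[0,0,0,-0.002,0.004,0.052,-0.6],[0,0,0,-0.002,0.004,0.052,-1],[0,0,0,-0.002,0.004,0.052,-1],[0,0,0,-0.002,0.004,0.03,-1],[0,0,0,-0.002,0.004,-0.03,-1],[0,0,0,-0.002,0.004,-0.06,-1]],
  ],
)

```text
time_s: 22.3
position: [0.5326, -0.3225, 0.1793]
eef_rot: [3.139, 0.001, 1.432]
contact_force: [-0.1, 0.1, -0.1]
grip_width: 0.0853
grasp_force: 0.0
```

```bash
python3 go.py 0.627 0.081 0.17 80
```

```text
t 22.3 [0.4127 0.0375 0.0089] turn [0.17 0.07 2.02] q6 [-0.55  0.43  1.71  0.    1.   -0.41]
```

```bash
python3 - <<'E'
from m import *
B=L("w2")
for z in(.0,.03,.06):print(z,at_z(B,[(290,4),(365,4)],z)[:,:2])
for z in(.06,.1):print(z,at_z(B,[(290,45),(243,160)],z)[:,:2])
E
```

```text
0.0 [[0.7099 0.1637]
 [0.7099 0.0687]]
0.03 [[0.6993 0.1617]
 [0.6994 0.0725]]
0.06 [[0.6887 0.1598]
 [0.6888 0.0764]]
0.06 [[0.6467 0.1604]
 [0.5184 0.2204]]
0.1 [[0.6365 0.1578]
 [0.52   0.2122]]
```

Request:
send_rows(
  moves=[
    [[0,0,5,0.055,0.005,0,-1],[0,0,10,0.11,0.01,0,-1],[0,0,15,0.165,0.015,0,-1],[0,0,22,0.22,0.02,0,-1],[0,0,22,0.275,0.025,0,-1],[0,0,22,0.33,0.03,0,-1],[0,0,22,0.385,0.035,0,-1],[0,0,22,0.413,0.037,0.009,-1],[0,0,22,0.413,0.037,0.009,-1],[0,0,22,0.413,0.037,0.06,-1]],
  ],
)

```text
time_s: 23.55
position: [0.6287, 0.0819, 0.1194]
eef_rot: [3.135, -0.005, 1.048]
contact_force: [0.3, -0.6, -0.8]
grip_width: 0.0852
grasp_force: 0.0
```

```bash
python3 snap.py w9;python3 go.py 0.627 0.081 0.062 60
```

```text
23.55 [0.62868241 0.08192975 0.11943526] [ 3.13505975 -0.00450955  1.04827184] [ 1.27405494e-01  5.13750288e-01  1.72372048e+00 -4.65004664e-04
  8.96192083e-01  6.50233704e-01]
t 23.6 [0.0022 0.0034 0.0487] turn [-0.2   0.17  0.02] q6 [ 0.13  0.52  1.73 -0.    0.89  0.65]
```

View pics/w9.png

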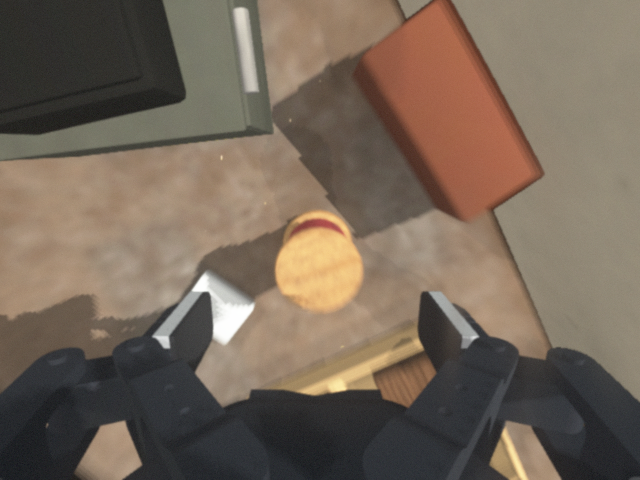

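The red spool's top is at (319,270), centred between the open fingers. The brick and toolbox are clear of the gripper, and the plywood rim stays below the fingertips.

Request:
send_rows(
  moves=[
    [[0,0,0,0.001,0.002,0.035,-1],[0,0,0,0.001,0.002,0.054,-1],[0,0,0,0.001,0.002,0.054,-1],[0,0,0,0.001,0.002,0.054,1],[0,0,0,0.001,0.002,0.054,1],[0,0,0,0.001,0.002,0.054,1],[0,0,0,0.001,0.002,0.054,1],[0,0,0,0.001,0.002,0.054,1],[0,0,0,0.001,0.002,0.054,1],[0,0,0,0.001,0.002,0.02,1],[0,0,0,0.001,0.002,-0.04,1],[0,0,0,0.001,0.002,-0.06,1]],
  ],
  squeeze=30,
)

```text
time_s: 25.1
position: [0.6298, 0.0822, 0.1807]
eef_rot: [3.137, -0.004, 1.048]
contact_force: [0.4, 1.4, -0.6]
grip_width: 0.0456
grasp_force: 30.9
```

```bash
python3 go.py 0.519 -0.4075 0.18 82
```

```text
t 25.1 [-4.796e-01  1.486e-01 -3.000e-04] turn [  0.32  -0.15 -21.96] q6 [ 0.13  0.44  1.68 -0.    1.01  0.65]
```

Request:
send_rows(
  moves=[
    [[0,0,-4,-0.053,0.0165,0,1],[0,0,-8,-0.106,0.033,0,1],[0,0,-14,-0.16,0.05,0,1],[0,0,-22,-0.213,0.066,0,1],[0,0,-22,-0.266,0.083,0,1],[0,0,-22,-0.32,0.1,0,1],[0,0,-22,-0.373,0.116,0,1],[0,0,-22,-0.426,0.132,0,1],[0,0,-22,-0.48,0.149,0,1],[0,0,-22,-0.48,0.149,0,1],[0,0,-22,-0.48,0.149,0.05,1],[0,0,-22,-0.48,0.149,0.08,1]],
  ],
)

```text
time_s: 26.6
position: [0.5163, -0.4069, 0.0943]
eef_rot: [-3.14, -0.001, 1.432]
contact_force: [-0.2, 0.1, -0.1]
grip_width: 0.0453
grasp_force: 30.9
```

```bash
python3 go.py 0.519 -0.4075 0.071 82
```

```text
t 26.6 [-0.0002  0.0028  0.0233] turn [-0.11 -0.08  0.03] q6 [-0.67  0.58  1.67  0.    0.89 -0.53]
```

Request:
send_rows(
  moves=[
    [[0,0,0,0,0.002,0.015,1],[0,0,0,0,0.002,0.024,1],[0,0,0,0,0.002,0.028,1],[0,0,0,0,0.002,0.028,1],[0,0,0,0,0.002,0.028,0],[0,0,0,0,0.002,0.028,-0.6],[0,0,0,0,0.002,0.028,-1],[0,0,0,0,0.002,0.028,-1],[0,0,0,0,0.002,0.01,-1],[0,0,0,0,0.002,-0.04,-1],[0,0,0,0,0.002,-0.1,-1],[0,0,0,0,0.002,-0.15,-1]],
  ],
)

```text
time_s: 28.1
position: [0.5193, -0.4089, 0.2502]
eef_rot: [3.139, 0.001, 1.432]
contact_force: [0.6, -0.8, -0.4]
grip_width: 0.0855
grasp_force: 0.0
```

Request:
send_rows(
  moves=[
    [[0,0,0,0.06,0,-0.04,-1],[0,0,0,0.11,0,-0.07,-1],[0,0,0,0.11,0,-0.07,-1],[0,0,0,0.11,0,-0.07,-1]],
  ],
)

```text
time_s: 28.6
position: [0.5344, -0.2996, 0.3174]
eef_rot: [3.14, 0.001, 1.433]
contact_force: [-0.6, -0.8, -0.7]
grip_width: 0.0854
grasp_force: 0.0
```

```bash
python3 snap.py w10
```

```text
28.6 [ 0.53441212 -0.29957103  0.31737137] [3.14026657e+00 8.93977179e-04 1.43266451e+00] [-5.13184842e-01  2.82490567e-01  1.59391599e+00 -3.63056599e-04
  1.26362473e+00 -3.74944113e-01]
```

View pics/w10.png

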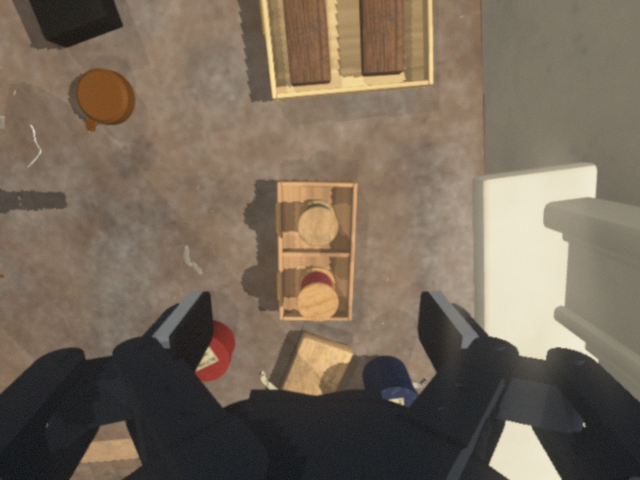

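Both spools stand in their bays, green top at (318,225) and red top at (318,299), and the offcuts are still in place. I'll do a numeric check before handing in.

```bash
python3 - <<'E'
from m import *
E=L("w10")
P=at_z(E,[(279,183),(357,183),(351,319),(281,319)],.026)[:,:2];c=P.mean(0);print("tray",c)
t=np.radians(-8.3);R=np.array([[np.cos(t),np.sin(t)],[-np.sin(t),np.cos(t)]])
for n,p,z,s in[("green",(318,226),.060,1),("red",(318,299),.065,-1)]:
    print(n,R@(at_z(E,[p],z)[0,:2]-c)-[0,s*.04375])
E
```

```text
tray [ 0.5262 -0.3633]
green [0.0007 0.0008]
red [0.0014 0.0022]
```

```bash
python3 -c "
from cell import *
print(finish_job())"
```

```text
the job is handed in; nothing more can be done
None
```

All five pieces are in their trays and the job was handed in at about 29 s of the 106 s limit; camera checks showed every piece in place, but no verdict came back.

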